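# Re-tension the quick-release clamp over the blue-capped tubes

## Robot

A 7-joint arm with a two-finger parallel gripper is mounted at the origin on the work surface. World frame = base frame: x ahead of the robot, y to its left, z up, the work surface at z = 0. Lengths are in mm, angles in rad, forces in N, time in s.
With the tool pointing down it reaches from about 425 to 950 mm from the base axis. Payload 4.7 kg.
Tool frame: the origin (TCP) lies midway between the tips of the shut fingers; the grasp point (between the pads) lies 19 mm behind it; z points along the fingers, y is the line along which they close (so a half turn about z gives the same grasp; the last joint's range is limited). The gripper opens to 85 mm and grips with 20 to 120 N. Pads are 22 mm wide; open, the fingers measure 114 mm over their backs; the gripper's body (76 mm by 85 mm) begins 54 mm behind the grasp point. The pads swing forward as they close: fully open they stand 13 mm farther back than shut.
Start: joints at [1.269, 0.469, -0.049, 1.532, 0.024, 1.141, -0.082], TCP at [181.911, -650.044, 231.335] pointing down, gripper open.
Joint ranges: [-2.59, 2.59], [-0.33, 1.99], [-1.39, 1.29], [0.1, 2.45], [-1.04, 4.18], [0.21, 1.99], [-2.66, 2.66]. Speed limits (rad/s): [2.57, 2.57, 3.14, 3.14, 3.14, 3.14, 3.14].

## Interface

Orientations are given as a rotation vector (axis times angle).
In Python, from station import ctrl gives the robot as it stands.
- The arm moves only by the tool play_rows, never from a script. Its argument "moves" is a list of rows, each a list of 3 entries, a list of its own where there are three numbers: the shift along the tool's x, y, z in m, then the turn, a rotation vector about the tool's x, y, z in degrees, then the closure in counts, from 0 (fully open) to 255 (shut). In form: [[[dx, dy, dz], [rx, ry, rz], gripper], ...]. A call has 1 to 10 rows; each row is the pose to reach, as a shift and turn from the pose commanded when the call began, along the tool's axes at that moment; what a row does not reach only later rows make up. A row lasts 1/12 s, in which the tool goes at most 41.7 mm and 7.16 degrees, less where a joint would pass 70% of its speed; a pose out of reach is approached as far as the arm can. A call with a gripper value outside its range is refused whole. The fingers move at their own pace and stop on an object; "force" is the grip in N (left out, the last holds). Time passes only in rows, so rows that repeat a pose let the fingers close. It gives the time, the measured TCP pose, the force, the opening and the grip force at its end, in the units of the state.
- ctrl.sense(): the state, without advancing time (a new reading comes with each control period).
- ctrl.camera(name): name is "scene" or "top"; returns a dict with "frame" (420x560x3 uint8, blue, green, red), "depth" (420x560 float32, mm along the optical axis (not along the pixel's ray), 0 where there is no reading), "mtx" (3x3 intrinsics, pixels), "dist_coeffs" ([k1, k2, p1, p2, k3] as OpenCV has them; the pictures are not rectified), "world_to_cam" (4x4, takes a point from world to camera coordinates). Camera axes: x right, y up, looking along -z (the intrinsics and any distortion apply to the point x, -y, -z); pixel columns grow to the right and rows downward; lengths in mm; the calibration is good to about 2 mm. A picture is of the moment at which its call begins.
- ctrl.finish_job(): hands the job in; it is judged then, once.
Trained networks look in the newest picture that a camera, given by its name, has taken for a name from the list of things; names that differ only in an ending like _2 or _b are one class to them, and where a whole thing is asked for, a point or a joint stands for the part that bears it (a point fixed in the world has none). Each returns a list of dicts, best first, with "confidence" (0 to 1); they miss things now and then, are a little off and sometimes report something else, mostly with a low value. They report only what shows in the picture. A call takes as long as a camera call.
- ctrl.spot_in(query, camera): "xyz" ([x, y, z] in mm, in the coordinates of the camera as it stood for that picture, good to about 4 mm: the middle of the surface that is visible of it).
The state is a dict: "time": time; "joint_pos": joint angles; "joint_velocities": joint speeds; "effort": joint torques, N m; "tcp_pos": TCP position; "tool_rot": TCP orientation; "force": force on the tool from outside, world axes, zero at the start; "ft_torque": the same for the moment, N m; "finger_gap": finger opening in mm; "gripper_force": force on a finger pad.
Only numpy, scipy, OpenCV 4.12 (cv2) and the standard library are available. Lean on these libraries where they do the work, as an engineer would, in place of code of your own. Each camera call takes 0.05 s, during which the arm holds its last target. There are 200 camera calls.

## Task

On the clamp that holds the blue-capped tubes, flip the cam lever fully open (up and over, past upright), turn the adjusting nut clockwise until its orange pointer is at the green mark, then flip the lever fully closed again. Leave the nut at the mark, and do not touch the clamp with the red-capped tubes.

Things in the scene. Friction and masses are not known exactly. Their poses are not given: they have to be found in the camera images.
- blue_clamp: Fixed clamp, white base plate 140x260x12 mm (x,y,z), five lying blue-capped tubes (tops 38 mm up) under an aluminium bar along y (28 wide, 225 long, top 46 mm up). Origin: centre of the plate's underside, on the table; z up. Lever pivot at (0,-95,60) mm, axis along x, cheeks to 70 mm. Nut's vertical axis at (0,95) mm. With the lever open, bar, dial, nut and pivot stand 3 mm higher.
- blue_lever (a joint): Cam lever, 18 mm wide arm; across its end an orange free-turning roller (18 mm thick, 44 long, its axis 75 mm from the pivot). rad: 0 closed stop, leaning over the bar, roller at clamp (0,-30,98) mm; 1.05 upright, roller 138 up; 1.65 open stop, roller (0,-137,125). Stays where left (0.12 N m). A level push of shut fingertips 90 mm above the table flips it: along -y opens, along +y closes.
- blue_nut (a joint): Adjusting nut: black upright T-grip 12 thick, 54 long, 56 to 92 mm above the table, one end orange (pointer), on a white dial (radius 34, top 49 mm up). rad, growing clockwise from above: at 0 the pointer is towards clamp -y, at 1.57 towards -x, at the green mark on the dial; at q along (-sin q, -cos q). Stops 0 and 2.4; starts 0.7 to 1.35 short of the mark; stays where left (0.05 N m).
- red_clamp: The other clamp: same sizes, frame, lever and nut, but with red-capped tubes. Fixed; not to be touched.

How it is judged:
By the outcome, as a careful person would: the job done as asked, in the order asked, and still so for the second after the job is handed in, with the robot touching nothing.
It also fails if it takes over 53 s, if anything falls off the work surface, if the arm or the gripper's body presses on something with over 40 N, if the wrist force passes 120 N, or if a joint passes its speed limit or range.

## Working session

There is one attempt and no reset: what is moved stays moved. The work goes in short steps, Python scripts to look and compute and a tool call to move; the robot and the scene stay as the last step left them, time stands still between calls to the robot, and variables do not carry over. Pictures are saved under pics/ and viewed, at most 10 in all, crops included, and the job is handed in when it is done.

Besides the shell and the picture viewer there is one more tool, called after ">>>" as name(argument=value, ...), one argument or row to a line, values as JSON. play_rows: Moves the arm, as the interface text tells. Its arguments: {"type":"object","properties":{"moves":{"type":"array"},"force":{"type":"number"}},"required":["moves"]}

```bash
mkdir -p pics; cat > h.py <<'E'
import numpy as np,cv2
from station import ctrl
from scipy.spatial.transform import Rotation as R
def shot(n):
    return ctrl.camera(n)
def toworld(c,p):
    W=np.linalg.inv(np.array(c["world_to_cam"])); return (W@np.append(p,1))[:3]
def cloud(c):
    d=c["depth"];h,w=d.shape
    u,v=np.meshgrid(np.arange(w),np.arange(h))
    pts=np.stack([u,v],-1).reshape(-1,1,2).astype(float)
    n=cv2.undistortPoints(pts,np.array(c["mtx"],float),np.array(c["dist_coeffs"],float)).reshape(h,w,2)
    P=np.stack([n[...,0]*d,-n[...,1]*d,-d,np.ones_like(d)],-1)
    X=(P@np.linalg.inv(np.array(c["world_to_cam"])).T)[...,:3]
    X[d==0]=np.nan
    return X
E
python3 - <<'E'
from h import *
s=ctrl.sense();print({k:np.round(v,3) for k,v in s.items()})
for n in ["top","scene"]:
    c=shot(n);cv2.imwrite(f"pics/{n}0.png",c["frame"])
    for q in ["blue_clamp","blue_lever","blue_nut","red_clamp"]:
        for r in ctrl.spot_in(q,n): print(n,q,r["confidence"],toworld(c,r["xyz"]).round(0))
E
```

```text
{'time': np.float64(0.0), 'joint_pos': array([ 1.269,  0.469, -0.049,  1.534,  0.024,  1.141, -0.082]), 'joint_velocities': array([-0.001, -0.001,  0.001,  0.   ,  0.   , -0.002,  0.   ]), 'effort': array([-1.0000e-03, -5.1031e+01, -4.7000e-02, -2.3771e+01,  1.1000e-02,
        8.0000e-03, -0.0000e+00]), 'tcp_pos': array([ 181.711, -649.471,  230.249]), 'tool_rot': array([-3.11e+00, -4.27e-01,  1.00e-03]), 'force': array([0.223, 0.82 , 0.024]), 'ft_torque': array([ 0.004,  0.026, -0.016]), 'gripper_force': np.float64(0.0), 'finger_gap': np.float64(85.394)}
top blue_clamp 0.67 [543. 178.  22.]
top blue_lever 0.62 [545. 128.  94.]
top blue_nut 0.74 [544. 179.  24.]
top blue_nut 0.58 [566. 270.  94.]
top red_clamp 0.79 [ 533. -200.   19.]
scene blue_clamp 0.64 [565. 196.  28.]
scene blue_clamp 0.16 [ 550. -180.   24.]
scene blue_lever 0.86 [551. 132.  98.]
scene blue_nut 0.63 [573. 276.  93.]
scene red_clamp 0.71 [ 549. -182.   22.]
```

View pics/top0.png

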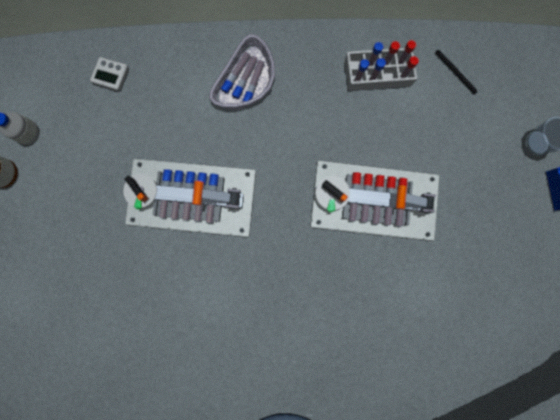

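View pics/scene0.png

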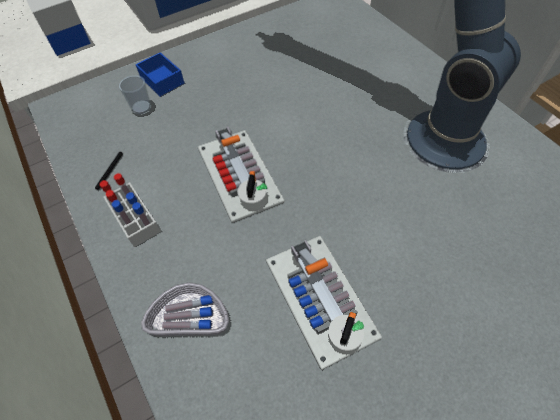

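The top view shows the blue clamp at left, with its plate around (190,198), nut at (135,188), roller at (198,192) and green mark at (138,204). The red clamp is at right, around (375,200). The arm is clear of both. Next I'll measure the pose.

```bash
cat >> h.py <<'E'
def measure(n="top",v=True):
    c=shot(n);X=cloud(c);f=c["frame"].astype(int);B,G,Rr=f[...,0],f[...,1],f[...,2]
    x,y,z=np.moveaxis(X,-1,0)
    reg=(x>400)&(x<720)&(y>20)&(y<360)
    return X,f,reg,B,G,Rr
E
python3 - <<'E'
from h import *
for n in ["top","scene"]:
    X,f,reg,B,G,Rr=measure(n);z=X[...,2]
    print(n,"table z",np.nanmedian(z[reg&(z<8)]))
    m=reg&(z>6)&(z<18)&(f.min(-1)>110)
    m=cv2.morphologyEx(m.astype(np.uint8),cv2.MORPH_OPEN,np.ones((2,2)))>0
    P=X[m][:,:2].astype(np.float32);print("plate",m.sum(),np.median(z[m]),cv2.minAreaRect(P))
    o=reg&(Rr>150)&(B<90)&(Rr-G>50)&(z>40)
    for nm,mm in [("orange",o),("green",reg&(G-Rr>60)&(G-B>30)),("black",reg&(f.max(-1)<60)&(z>75)&(X[...,1]>230)),("bar",reg&(abs(z-46)<4)&(f.min(-1)>150))]:
        Q=X[mm]
        if nm=="orange":
            for k,S in (("roller",Q[Q[:,1]<200]),("ptr",Q[Q[:,1]>=200])):
                if len(S): print(k,len(S),S.mean(0).round(1),S.min(0).round(0),S.max(0).round(0),cv2.minAreaRect(S[:,:2].astype(np.float32)))
        elif len(Q): print(nm,len(Q),Q.mean(0).round(1),Q.min(0).round(0),Q.max(0).round(0),cv2.minAreaRect(Q[:,:2].astype(np.float32)))
E
```

```text
top table z 0.5976404680747578
plate 3760 nan ((nan, nan), (0.0, 0.0), 0.0)
roller 159 [550.6 149.6 109.1] [530. 142. 104.] [572. 158. 115.] ((550.7346801757812, 149.98355102539062), (13.232110977172852, 41.683650970458984), 82.49100494384766)
ptr 22 [548.6 263.1  91.8] [545. 258.  88.] [553. 268.  94.] ((548.7738647460938, 263.6201171875), (8.344916343688965, 8.58817195892334), 23.017770767211914)
green 54 [537.9 279.7  50.5] [530. 273.  46.] [548. 287.  55.] ((538.4185791015625, 278.9567565917969), (13.631564140319824, 17.907245635986328), 76.3204574584961)
black 118 [571.2 277.2  91. ] [552. 262.  77.] [588. 293.  96.] ((571.3184204101562, 277.6602478027344), (39.58742141723633, 11.09057903289795), 36.82522201538086)
bar 753 [561.3 226.8  47.3] [531.  69.  42.] [599. 309.  50.] ((565.1957397460938, 188.61557006835938), (240.36654663085938, 62.8411979675293), 88.51042938232422)
scene table z -0.2127780163314128
plate 3264 nan ((557.876953125, 182.4686279296875), (258.76849365234375, 141.75808715820312), 81.66156005859375)
roller 160 [553.  149.9 108. ] [531. 140. 102.] [574. 158. 113.] ((552.8245239257812, 148.86927795410156), (14.557465553283691, 42.358306884765625), 83.72887420654297)
ptr 29 [549.8 261.6  91.4] [544. 256.  89.] [555. 268.  95.] ((549.7448120117188, 261.7902526855469), (9.401442527770996, 10.251227378845215), 35.163272857666016)
green 70 [541.5 277.5  49. ] [530. 271.  45.] [553. 285.  52.] ((541.6387329101562, 277.9471740722656), (14.020973205566406, 23.372549057006836), 88.75607299804688)
black 172 [573.6 278.4  89.9] [552. 261.  77.] [592. 294.  94.] ((571.7647094726562, 277.6430969238281), (45.12017059326172, 12.008156776428223), 35.84157943725586)
bar 1137 [565.6 236.1  47. ] [535.  96.  42.] [600. 308.  50.] ((562.7860107421875, 201.6211700439453), (212.12757873535156, 64.46144104003906), 85.99057006835938)
```

```bash
cat >> h.py <<'E'
def clamp():
    d=np.load("clamp.npy");return d[:2],d[2]
def cw(p):
    "clamp mm -> world"
    o,a=clamp();return np.array([o[0]+np.cos(a)*p[0]-np.sin(a)*p[1],o[1]+np.sin(a)*p[0]+np.cos(a)*p[1],p[2]])
def wc(p):
    o,a=clamp();d=np.asarray(p)[...,:2]-o;return np.stack([np.cos(a)*d[...,0]+np.sin(a)*d[...,1],-np.sin(a)*d[...,0]+np.cos(a)*d[...,1]],-1)
def delta(world,yaw):
    "yaw deg of tool x in world; tool down"
    s=ctrl.sense();R0=R.from_rotvec(s["tool_rot"]);a=np.radians(yaw);c,sn=np.cos(a),np.sin(a)
    R1=R.from_matrix(np.array([[c,sn,0],[sn,-c,0],[0,0,-1]]))
    return (R0.inv().apply(np.asarray(world)-s["tcp_pos"])/1000).round(4),np.degrees((R0.inv()*R1).as_rotvec()).round(2)
def nut(n,ctr=None):
    X,f,reg,B,G,Rr=measure(n);z=X[...,2];
    b=reg&(f.max(-1)<70)&(z>80)&(X[...,1]>230);o=reg&(Rr>150)&(B<90)&(Rr-G>50)&(z>80)&(X[...,1]>230)
    Q=X[b|o][:,:2];c,sz,an=cv2.minAreaRect(Q.astype(np.float32));p=X[o][:,:2].mean(0);d=wc(p)-wc(np.array(c))
    q=wc(Q);q=q-q.mean(0);v=np.linalg.svd(q,full_matrices=False)[2][0];v*=np.sign(v@d)
    return np.round(c,1),np.round(sz,1),wc(np.array(c)).round(1),np.arctan2(-d[0],-d[1]).round(3),np.arctan2(-v[0],-v[1]).round(3)
E
python3 - <<'E'
from h import *
out=[]
for n in ["top","scene"]:
    X,f,reg,B,G,Rr=measure(n);z=X[...,2]
    m=reg&(z>7)&(z<18)&(f.min(-1)>110)&np.isfinite(z)
    k,l,st,_=cv2.connectedComponentsWithStats(m.astype(np.uint8));m=l==1+st[1:,4].argmax()
    P=X[m][:,:2]
    r=cv2.minAreaRect(P.astype(np.float32));print(n,r)
    a=r[2] if r[1][0]>r[1][1] else r[2]+90
    out.append([r[0][0],r[0][1],np.radians(a-90)])
d=np.mean(out,0);np.save("clamp.npy",d);print(d[:2],np.degrees(d[2]))
for n in ["top","scene"]: print(nut(n))
print("roller",wc(np.array([551.7,149.7])))
for p,y in [((0,30,200),None),((0,-30,98),0),((0,95,66),0)]: print(p,cw(p).round(1))
y=np.degrees(d[2])+90
for w in [(500,-450,231),(580,-100,231),cw((0,15,200))]: print(np.round(w),delta(w,y))
E
```

```text
top ((554.5023193359375, 181.18490600585938), (260.532470703125, 140.8074188232422), 82.6244888305664)
scene ((594.62841796875, 175.4392547607422), (259.4087829589844, 63.335792541503906), 83.41438293457031)
[574.56536865 178.31208038] -6.980564117431641
(array([566.1, 274.9]), array([51.4, 12.2]), array([-20.1,  94.9]), np.float64(0.849), np.float64(0.839))
(array([567.7, 274.7]), array([54.9, 12. ]), array([-18.5,  94.9]), np.float64(0.82), np.float64(0.826))
roller [-19.21857582 -31.17888021]
(0, 30, 200) [578.2 208.1 200. ]
(0, -30, 98) [570.9 148.5  98. ]
(0, 95, 66) [586.1 272.6  66. ]
[ 500 -450  231] (array([ 3.602e-01, -1.069e-01,  3.000e-04]), array([ 1.000e-02,  0.000e+00, -6.739e+01]))
[ 580 -100  231] (array([ 5.316e-01, -4.224e-01,  3.000e-04]), array([ 1.000e-02,  0.000e+00, -6.739e+01]))
[576. 193. 200.] (array([ 0.6071, -0.7058,  0.0313]), array([ 1.000e-02,  0.000e+00, -6.739e+01]))
```

```bash
python3 - <<'E'
from h import *
np.save("clamp.npy",[555.2,180.8,np.radians(-7.2)])
print(wc(np.array([551.7,149.7])),wc(np.array([566.9,274.8])),wc(np.array([539.8,278.5])))
E
```

```text
[  0.42546211 -31.29343353] [-0.17358195 94.72518076] [-27.52362332  94.99947452]
```

>>> play_rows(
  moves=[
    [[0.36,-0.107,0],[0,0,-67.2],255],
    [[0.36,-0.107,0],[0,0,-67.2],255],
    [[0.36,-0.107,0],[0,0,-67.2],255],
    [[0.36,-0.107,0],[0,0,-67.2],255],
    [[0.36,-0.107,0],[0,0,-67.2],255],
    [[0.36,-0.107,0],[0,0,-67.2],255],
    [[0.36,-0.107,0],[0,0,-67.2],255],
    [[0.36,-0.107,0],[0,0,-67.2],255],
    [[0.36,-0.107,0],[0,0,-67.2],255],
    [[0.36,-0.107,0],[0,0,-67.2],255],
  ],
)

```text
time: 1.63
tcp_pos: [509.0, -440.9, 231.8]
tool_rot: [2.336, 2.1, 0.014]
force: [-0.2, 1.1, 0.6]
finger_gap: -0.4
gripper_force: 0.0
```

```bash
python3 - <<'E'
from h import *
for w in [cw((0,20,200)),cw((0,20,90))]: print(w.round(1),delta(w,82.8))
E
```

```text
[557.7 200.6 200. ] (array([ 0.6429, -0.0199,  0.0355]), array([ 0.36, -0.34,  1.11]))
[557.7 200.6  90. ] (array([ 0.6423, -0.0206,  0.1455]), array([ 0.36, -0.34,  1.11]))
```

>>> play_rows(
  moves=[
    [[0.643,-0.02,0],[0,0,1],255],
    [[0.643,-0.02,0],[0,0,1],255],
    [[0.643,-0.02,0],[0,0,1],255],
    [[0.643,-0.02,0],[0,0,1],255],
    [[0.643,-0.02,0],[0,0,1],255],
    [[0.643,-0.02,0],[0,0,1],255],
    [[0.643,-0.02,0],[0,0,1],255],
    [[0.643,-0.02,0],[0,0,1],255],
    [[0.643,-0.02,0],[0,0,1],255],
    [[0.643,-0.02,0],[0,0,1],255],
  ],
)

```text
time: 2.47
tcp_pos: [538.8, -33.4, 231.7]
tool_rot: [2.374, 2.056, 0.0]
force: [0.2, 0.6, -0.1]
finger_gap: 0.2
gripper_force: 0.0
```

```bash
python3 - <<'E'
from h import *
print(ctrl.sense()["joint_pos"].round(2))
for w in [cw((0,20,180)),cw((0,20,90))]: print(w.round(1),delta(w,82.8))
E
```

```text
[ 0.43  0.3  -0.55  1.83  0.18  1.06 -0.33]
[557.7 200.6 180. ] (array([ 0.2344, -0.0147,  0.0516]), array([ 0.05,  0.03, -0.99]))
[557.7 200.6  90. ] (array([ 0.2344, -0.0147,  0.1416]), array([ 0.05,  0.03, -0.99]))
```

>>> play_rows(
  moves=[
    [[0.234,-0.015,0],[0,0,-1],255],
    [[0.234,-0.015,0],[0,0,-1],255],
    [[0.234,-0.015,0],[0,0,-1],255],
    [[0.234,-0.015,0],[0,0,-1],255],
    [[0.234,-0.015,0],[0,0,-1],255],
    [[0.234,-0.015,0],[0,0,-1],255],
    [[0.234,-0.015,0.05],[0,0,-1],255],
    [[0.234,-0.015,0.1],[0,0,-1],255],
    [[0.234,-0.015,0.13],[0,0,-1],255],
    [[0.234,-0.015,0.141],[0,0,-1],255],
  ],
)

```text
time: 3.3
tcp_pos: [554.2, 196.8, 84.9]
tool_rot: [-2.354, -2.077, 0.013]
force: [-0.8, -1.3, -1.3]
finger_gap: 0.1
gripper_force: 0.0
```

```bash
python3 - <<'E'
from h import *
print(wc(ctrl.sense()["tcp_pos"]))
for w in [cw((0,-50,90)),cw((0,-90,90))]: print(w.round(1),delta(w,82.8))
E
```

```text
[-3.01741423 15.74197134]
[548.9 131.2  90. ] (array([-0.0658,  0.0029, -0.0048]), array([-0.41,  0.26,  0.05]))
[543.9  91.5  90. ] (array([-0.1058,  0.0029, -0.0046]), array([-0.41,  0.26,  0.05]))
```

>>> play_rows(
  moves=[
    [[-0.012,0.001,-0.003],[0,0,0],255],
    [[-0.024,0.001,-0.003],[0,0,0],255],
    [[-0.034,0.001,-0.003],[0,0,0],255],
    [[-0.044,0.001,-0.003],[0,0,0],255],
    [[-0.054,0.001,-0.003],[0,0,0],255],
    [[-0.064,0.001,-0.003],[0,0,0],255],
    [[-0.074,0.001,-0.003],[0,0,0],255],
    [[-0.084,0.001,-0.003],[0,0,0],255],
    [[-0.092,0.001,-0.003],[0,0,0],255],
    [[-0.1,0.001,-0.003],[0,0,0],255],
  ],
)

```text
time: 4.13
tcp_pos: [545.8, 97.8, 93.3]
tool_rot: [2.357, 2.077, -0.0]
force: [1.1, 5.0, 0.3]
finger_gap: 0.1
gripper_force: 2.3
```

```bash
cat >> h.py <<'E'
def roller(n="top"):
    X,f,reg,B,G,Rr=measure(n)
    o=reg&(Rr>150)&(B<90)&(Rr-G>50)&(X[...,2]>60)&(X[...,1]<220)
    Q=X[o];return len(Q),wc(Q).mean(0).round(1) if len(Q) else 0,Q[:,2].mean().round(1) if len(Q) else 0
E
python3 - <<'E'
from h import *
s=ctrl.sense();print(wc(s["tcp_pos"]),s["tcp_pos"],s["force"]);print(roller("top"),roller("scene"))
E
```

```text
[  1.09311683 -83.48734916] [545.82075785  97.83396966  93.27375987] [1.1453693  5.04710464 0.29377194]
(0, 0, 0) (0, 0, 0)
```

>>> play_rows(
  moves=[
    [[-0.004,0.001,0.002],[0,0,0],255],
    [[-0.008,0.001,0.002],[0,0,0],255],
    [[-0.012,0.001,0.002],[0,0,0],255],
    [[-0.015,0.001,0.002],[0,0,0],255],
    [[-0.015,0.001,0.002],[0,0,0],255],
  ],
)

```text
time: 4.65
tcp_pos: [544.6, 83.8, 91.0]
tool_rot: [-2.356, -2.078, 0.001]
force: [0.9, 2.9, -0.4]
finger_gap: -0.3
gripper_force: 1.3
```

```bash
python3 - <<'E'
from h import *
s=ctrl.sense();print(wc(s["tcp_pos"]),s["tcp_pos"],s["force"]);print(roller("top"),roller("scene"))
cv2.imwrite("pics/s1.png",shot("scene")["frame"])
E
```

```text
[  1.6881908  -97.57167695] [544.64590514  83.78611845  90.97967761] [ 0.90403186  2.85411922 -0.43948164]
(0, 0, 0) (0, 0, 0)
```

>>> play_rows(
  moves=[
    [[-0.003,0.001,0],[0,0,0],255],
    [[-0.006,0.001,0],[0,0,0],255],
    [[-0.008,0.001,0],[0,0,0],255],
    [[-0.008,0.001,0],[0,0,0],255],
  ],
)

```text
time: 5.13
tcp_pos: [545.4, 81.9, 92.3]
tool_rot: [-2.35, -2.079, -0.012]
force: [0.3, 12.5, 1.0]
finger_gap: -0.2
gripper_force: 5.4
```

View pics/s1.png

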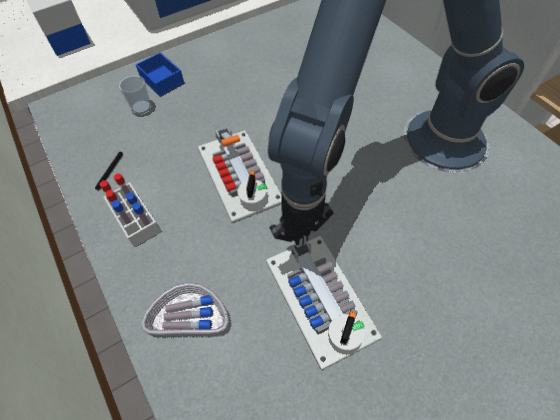

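The scene view shows the lever folded back under the gripper at about (300,245) and the force has risen to 12.5 N, so it's at the open stop. I'll back off and move over to the nut.

```bash
python3 - <<'E'
from h import *
for w,y in [(cw((0,-60,95)),82.8),(cw((0,0,180)),82.8),(cw((0,95,180)),35.2)]: print(w.round(1),delta(w,y))
E
```

```text
[547.7 121.3  95. ] (array([ 0.0394, -0.0026, -0.0024]), array([ 0.12, -0.48,  0.2 ]))
[555.2 180.8 180. ] (array([ 0.1001, -0.0022, -0.0869]), array([ 0.12, -0.48,  0.2 ]))
[567.1 275.1 180. ] (array([ 0.1951, -0.0019, -0.0861]), array([-0.09, -0.5 , 47.8 ]))
```

>>> play_rows(
  moves=[
    [[0.02,-0.002,0],[0,0,0],255],
    [[0.045,-0.002,-0.02],[0,0,0],255],
    [[0.08,-0.002,-0.05],[0,0,5],200],
    [[0.12,-0.002,-0.086],[0,0,12],100],
    [[0.16,-0.002,-0.086],[0,0,19],0],
    [[0.195,-0.002,-0.086],[0,0,26],0],
    [[0.195,-0.002,-0.086],[0,0,33],0],
    [[0.195,-0.002,-0.086],[0,0,40],0],
    [[0.195,-0.002,-0.086],[0,0,47.6],0],
    [[0.195,-0.002,-0.086],[0,0,47.6],0],
  ],
)

```text
time: 5.97
tcp_pos: [567.3, 268.6, 176.9]
tool_rot: [2.993, 0.946, -0.002]
force: [0.2, -0.9, -0.8]
finger_gap: 85.5
gripper_force: 0.0
```

```bash
python3 - <<'E'
from h import *
print(roller("top"),roller("scene"))
for n in ["top","scene"]:
    try: print(nut(n))
    except Exception as e: print(n,e)
cv2.imwrite("pics/s2.png",shot("scene")["frame"])
for z in (120,66): print(delta(cw((0,95,z)),35.2))
print(ctrl.sense()["joint_pos"].round(2),ctrl.sense()["finger_gap"])
E
```

```text
(202, array([  -0.8, -137.2]), np.float64(133.0)) (151, array([   2.1, -135.6]), np.float64(132.0))
(array([547.6, 248.6]), array([145. ,  82.3]), array([-16.1,  66.3]), np.float64(nan), np.float64(nan))
(array([544.8, 282. ]), array([103.9, 163.4]), array([-23. ,  99.1]), np.float64(nan), np.float64(nan))
(array([ 0.0032, -0.005 ,  0.0572]), array([0.02, 0.03, 0.09]))
(array([ 0.0033, -0.005 ,  0.1112]), array([0.02, 0.03, 0.09]))
[-0.21  0.48 -0.41  1.69  0.22  1.02 -1.65] 85.07469065034851h.py:37: RuntimeWarning: Mean of empty slice.
  Q=X[b|o][:,:2];c,sz,an=cv2.minAreaRect(Q.astype(np.float32));p=X[o][:,:2].mean(0);d=wc(p)-wc(np.array(c))
  ret = um.true_divide(
```

>>> play_rows(
  moves=[
    [[0.003,-0.005,0],[0,0,0],0],
    [[0.003,-0.005,0.025],[0,0,0],0],
    [[0.003,-0.005,0.05],[0,0,0],0],
    [[0.003,-0.005,0.07],[0,0,0],0],
    [[0.003,-0.005,0.09],[0,0,0],0],
    [[0.003,-0.005,0.105],[0,0,0],0],
    [[0.003,-0.005,0.108],[0,0,0],0],
    [[0.003,-0.005,0.108],[0,0,0],0],
    [[0.003,-0.005,0.108],[0,0,0],0],
  ],
)

```text
time: 6.97
tcp_pos: [567.3, 276.3, 70.0]
tool_rot: [-2.994, -0.951, -0.002]
force: [0.6, -0.3, 0.5]
finger_gap: 85.3
gripper_force: 0.0
```

```bash
python3 - <<'E'
from h import *
s=ctrl.sense();print(wc(s["tcp_pos"]),s["force"],delta(cw((0,95,68)),35.2))
E
```

```text
[5.32185153e-02 9.62183992e+01] [ 0.64276245 -0.34197051  0.52122305] (array([-0.0009,  0.0009,  0.002 ]), array([-0.01, -0.07,  0.06]))
```

>>> play_rows(
  moves=[
    [[-0.001,0.001,0.001],[0,0,0],255],
    [[-0.001,0.001,0.001],[0,0,0],255],
    [[-0.001,0.001,0.001],[0,0,0],255],
    [[-0.001,0.001,0.001],[0,0,0],255],
    [[-0.001,0.001,0.001],[0,0,0],255],
    [[-0.001,0.001,0.001],[0,0,0],255],
    [[-0.001,0.001,0.001],[0,0,0],255],
    [[-0.001,0.001,0.001],[0,0,0],255],
  ],
  force=40,
)

```text
time: 7.63
tcp_pos: [566.2, 275.2, 68.7]
tool_rot: [-2.993, -0.952, -0.0]
force: [-1.3, 1.3, 3.1]
finger_gap: 11.1
gripper_force: 41.7
```

```bash
python3 - <<'E'
from h import *
s=ctrl.sense();print(wc(s["tcp_pos"]),s["force"],s["ft_torque"],s["finger_gap"],delta(cw((0,95,68)),-7.2))
X,f,reg,B,G,Rr=measure("scene");o=reg&(Rr>150)&(B<90)&(Rr-G>50)&(X[...,1]>230);print(o.sum(),wc(X[o]).mean(0))
E
```

```text
[-0.89977388 94.99235984] [-1.27540642  1.34312208  3.07542234] [0.21356039 0.37522681 0.00686221] 11.107282642186474 (array([0.0007, 0.0006, 0.0007]), array([-0.05, -0.  , 42.47]))
0 [nan nan]<stdin>:3: RuntimeWarning: Mean of empty slice.
  ret = um.true_divide(
```

Gripped, with 11 mm between the fingers. Turning 42.5° clockwise.

>>> play_rows(
  moves=[
    [[0,0,0],[0,0,5],255],
    [[0,0,0],[0,0,10],255],
    [[0,0,0],[0,0,15],255],
    [[0,0,0],[0,0,20],255],
    [[0,0,0],[0,0,25],255],
    [[0,0,0],[0,0,30],255],
    [[0,0,0],[0,0,35],255],
    [[0,0,0],[0,0,40],255],
    [[0,0,0],[0,0,42.5],255],
    [[0,0,0],[0,0,42.5],255],
  ],
)

```text
time: 8.52
tcp_pos: [566.1, 275.5, 68.7]
tool_rot: [-3.135, 0.199, 0.0]
force: [-3.1, 2.5, 4.1]
finger_gap: 11.6
gripper_force: 41.9
```

>>> play_rows(
  moves=[
    [[0,0,0],[0,0,0],255],
    [[0,0,0],[0,0,0],255],
    [[0,0,0],[0,0,0],255],
  ],
)

```text
time: 8.77
tcp_pos: [566.1, 275.5, 68.7]
tool_rot: [-3.134, 0.197, 0.001]
force: [-4.5, 3.3, 5.6]
finger_gap: 11.2
gripper_force: 42.1
```

```bash
python3 - <<'E'
from h import *
s=ctrl.sense();print(wc(s["tcp_pos"]),s["tcp_pos"],s["force"],s["ft_torque"],s["finger_gap"],s["joint_pos"].round(2),delta(cw((0,95,68)),-7.2))
E
```

```text
[-1.02747529 95.30034529] [566.12492709 275.4776504   68.67451126] [-4.49745657  3.30794272  5.55692512] [ 0.55187598  0.8091031  -0.01403101] 11.179188878736722 [-0.38  0.58 -0.19  1.78  0.14  0.8  -2.34] (array([0.001 , 0.0003, 0.0007]), array([-0.07,  0.03,  0.02]))
```

>>> play_rows(
  moves=[
    [[0,0,0],[0,0,0],0],
    [[0,0,0],[0,0,0],0],
    [[0,0,0],[0,0,0],0],
    [[0,0,0],[0,0,0],0],
    [[0,0,0],[0,0,0],0],
    [[0,0,-0.03],[0,0,0],0],
    [[0,0,-0.07],[0,0,0],0],
    [[0,0,-0.1],[0,0,0],0],
    [[0,0,-0.13],[0,0,0],0],
    [[0,0.03,-0.135],[0,0,0],0],
  ],
)

```text
time: 9.6
tcp_pos: [564.9, 252.5, 209.6]
tool_rot: [-3.126, 0.185, -0.015]
force: [0.5, 0.9, 1.1]
finger_gap: 85.2
gripper_force: 0.0
```

>>> play_rows(
  moves=[
    [[0,0.04,0],[0,0,-5],100],
    [[0,0.08,0],[0,0,-10],255],
    [[0,0.12,0],[0,0,-15],255],
    [[0,0.16,0],[0,0,-20],255],
    [[0,0.2,0],[0,0,-25],255],
    [[0,0.24,0],[0,0,-30],255],
    [[0,0.265,0],[0,0,-35],255],
    [[0,0.265,0],[0,0,-40],255],
    [[0,0.265,0],[0,0,-45],255],
  ],
)

```text
time: 10.35
tcp_pos: [528.9, -21.4, 203.3]
tool_rot: [2.972, 1.014, -0.0]
force: [0.1, 0.8, 0.2]
finger_gap: -0.5
gripper_force: 0.0
```

```bash
python3 - <<'E'
from h import *
s=ctrl.sense();print(wc(s["tcp_pos"]),s["tcp_pos"])
for n in ["top","scene"]:print(nut(n),roller(n))
a=shot("top")["frame"][150:250,110:270];b=shot("scene")["frame"][230:380,255:395]
cv2.imwrite("pics/n.png",np.hstack([cv2.resize(a,(480,300),interpolation=2),cv2.resize(b,(280,300),interpolation=2)]))
for z in (180,92): print(delta(cw((0,-185,z)),82.8))
E
```

```text
[  -0.69993307 -203.9431464 ] [528.94473211 -21.4472689  203.30629766]
(array([564.2, 274.7]), array([ 9.7, 50.4]), array([-2.8, 94.3]), np.float64(1.574), np.float64(1.593)) (61, array([  -0.4, -132.9]), np.float64(138.7))
(array([568.4, 275. ]), array([11.8, 53.5]), array([ 1.3, 95.1]), np.float64(1.562), np.float64(1.562)) (96, array([   6.8, -134.5]), np.float64(131.6))
(array([ 0.0115, -0.0104,  0.0233]), array([ 1.000e-02,  1.000e-02, -4.511e+01]))
(array([ 0.0115, -0.0104,  0.1113]), array([ 1.000e-02,  1.000e-02, -4.511e+01]))
```

View pics/n.png

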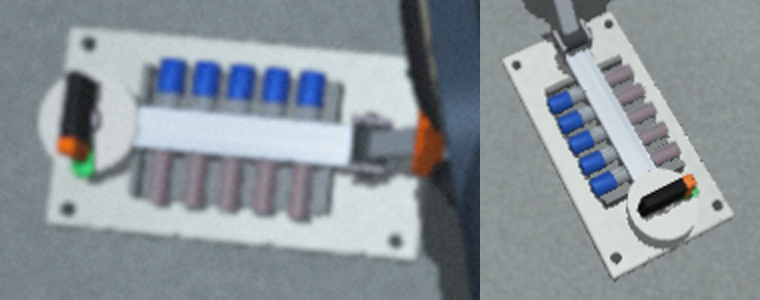

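Both cameras put the nut at q ≈ 1.56–1.59. The apparent offset of the pointer (top crop about (72,145)) from the green mark (82,165) is height parallax. The lever is open. Next I'll close it.

>>> play_rows(
  moves=[
    [[0.011,-0.01,0],[0,0,-6],255],
    [[0.011,-0.01,0],[0,0,-13],255],
    [[0.011,-0.01,0],[0,0,-20],255],
    [[0.011,-0.01,0.02],[0,0,-27],255],
    [[0.011,-0.01,0.045],[0,0,-34],255],
    [[0.011,-0.01,0.07],[0,0,-41],255],
    [[0.011,-0.01,0.095],[0,0,-45],255],
    [[0.011,-0.01,0.11],[0,0,-45],255],
    [[0.011,-0.01,0.11],[0,0,-45],255],
  ],
)

```text
time: 11.4
tcp_pos: [529.3, -3.6, 90.1]
tool_rot: [-2.354, -2.073, 0.008]
force: [-0.2, 0.2, 0.1]
finger_gap: -0.1
gripper_force: 0.0
```

```bash
python3 - <<'E'
from h import *
s=ctrl.sense();print(wc(s["tcp_pos"]),s["tcp_pos"],s["force"])
for y in (-150,-52): print(delta(cw((0,y,91)),82.8))
E
```

```text
[  -2.54597272 -186.14525291] [529.34391658  -3.558347    90.07825745] [-0.19678018  0.2388638   0.10576711]
(array([ 0.0361,  0.0025, -0.001 ]), array([-0.39,  0.05, -0.08]))
(array([ 0.1341,  0.0024, -0.001 ]), array([-0.39,  0.05, -0.08]))
```

>>> play_rows(
  moves=[
    [[0.014,0.002,-0.001],[0,0,0],255],
    [[0.026,0.002,-0.001],[0,0,0],255],
    [[0.037,0.002,-0.001],[0,0,0],255],
    [[0.048,0.002,-0.001],[0,0,0],255],
    [[0.059,0.002,-0.001],[0,0,0],255],
    [[0.07,0.002,-0.001],[0,0,0],255],
    [[0.081,0.002,-0.001],[0,0,0],255],
    [[0.092,0.002,-0.001],[0,0,0],255],
    [[0.103,0.002,-0.001],[0,0,0],255],
    [[0.114,0.002,-0.001],[0,0,0],255],
  ],
)

```text
time: 12.23
tcp_pos: [548.0, 109.9, 94.1]
tool_rot: [-2.358, -2.076, 0.002]
force: [0.3, -1.6, 1.0]
finger_gap: 0.1
gripper_force: 1.1
```

>>> play_rows(
  moves=[
    [[0.005,0,0],[0,0,0],255],
    [[0.01,0,0],[0,0,0],255],
    [[0.014,0,0],[0,0,0],255],
    [[0.017,0,0],[0,0,0],255],
    [[0.017,0,0],[0,0,0],255],
  ],
)

```text
time: 12.65
tcp_pos: [550.6, 126.7, 94.5]
tool_rot: [-2.357, -2.077, -0.001]
force: [0.1, -0.5, 1.1]
finger_gap: -0.1
gripper_force: 0.6
```

```bash
python3 - <<'E'
from h import *
s=ctrl.sense();print(wc(s["tcp_pos"]),s["tcp_pos"],s["force"],roller("top"),roller("scene"))
E
```

```text
[  2.20761248 -54.28795289] [550.58612012 126.66343662  94.49176095] [ 0.05050525 -0.5136678   1.13770405] (0, 0, 0) (0, 0, 0)
```

>>> play_rows(
  moves=[
    [[0.003,-0.002,0.001],[0,0,0],255],
    [[0.005,-0.002,0.001],[0,0,0],255],
    [[0.007,-0.002,0.001],[0,0,0],255],
    [[0.007,-0.002,0.001],[0,0,0],255],
  ],
)

```text
time: 13.08
tcp_pos: [550.5, 127.5, 93.9]
tool_rot: [2.357, 2.068, -0.007]
force: [-0.2, -9.7, 7.7]
finger_gap: 0.1
gripper_force: 5.9
```

>>> play_rows(
  moves=[
    [[-0.006,0,-0.002],[0,0,0],255],
    [[-0.015,0,-0.01],[0,0,0],255],
    [[-0.03,0,-0.04],[0,0,0],255],
    [[-0.06,0,-0.08],[0,0,0],255],
    [[-0.1,0,-0.11],[0,0,0],255],
    [[-0.14,0,-0.12],[0,0,0],255],
    [[-0.16,0,-0.12],[0,0,0],255],
    [[-0.16,0,-0.12],[0,0,0],255],
  ],
)

```text
time: 13.75
tcp_pos: [528.9, -33.7, 215.3]
tool_rot: [2.366, 2.059, -0.001]
force: [-0.8, -0.3, -0.5]
finger_gap: 0.2
gripper_force: 0.0
```

```bash
python3 - <<'E'
from h import *
s=ctrl.sense();print(wc(s["tcp_pos"]),s["tcp_pos"],s["force"])
for n in ["top","scene"]:print(nut(n),roller(n))
cv2.imwrite("pics/f.png",shot("scene")["frame"])
E
```

```text
[   0.82448675 -216.12215373] [528.93069705 -33.72130159 215.32024566] [-0.79793063 -0.34310963 -0.51644306]
(array([564.2, 274.3]), array([ 9.5, 50.4]), array([-2.8, 93.9]), np.float64(1.586), np.float64(1.588)) (180, array([ -1.1, -30.4]), np.float64(105.4))
(array([568.3, 275.1]), array([11.7, 52.5]), array([ 1.2, 95.2]), np.float64(1.563), np.float64(1.555)) (169, array([  1.8, -28.9]), np.float64(104.4))
```

View pics/f.png

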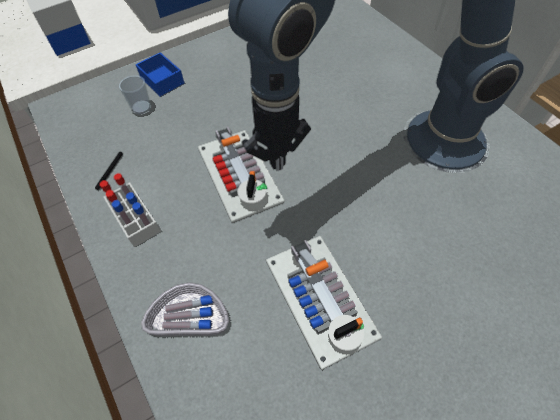

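The scene view shows the blue lever closed, with its roller at (318,268), and the nut's orange pointer at the green mark (360,323). The gripper is clear of everything.

```bash
python3 -c "
from station import ctrl
print(ctrl.finish_job())"
```

```text
the job is handed in; nothing more can be done
None
```

The job is handed in: I opened the blue clamp's lever fully, turned the nut clockwise to the green mark (cameras read 1.56–1.59 rad, mark at 1.57), then closed the lever to its stop, in about 14 s and without touching the red clamp.

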